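# Set the dividing ring to the rider and clamp it

## Robot

A 6-joint arm with a two-finger parallel gripper is mounted at the origin on the work surface; the furniture and walls round the work are solid. World frame = base frame: x ahead of the robot, y to its left, z up, the work surface at z = 0. Lengths are in mm, angles in degrees, forces in N, time in s.
With the tool pointing down it reaches from about 300 to 850 mm from the base axis. Payload 4.2 kg.
Tool frame: the origin (TCP) lies at the very end of the fingers, on their centre line; the grasp point (between the pads) lies 19 mm behind it; z points along the fingers, y is the direction in which the jaws open and shut (so a half turn about z gives the same grasp; the last joint's range is limited). The gripper opens to 91 mm and grips with 3 to 60 N. Pads are 32 mm wide; open, the fingers measure 118 mm over their backs; the gripper's body (76 mm by 178 mm) begins 60 mm behind the grasp point.
Start: joints at [-69.385, 18.312, 89.639, -0, 72.044, -1.146], TCP at [213.177, -534.04, 213.976] pointing down, gripper open.
Joint ranges: [-177.97, 177.97], [-48.28, 115.42], [12.27, 149.76], [-77.06, 257.06], [2.81, 150.46], [-146.56, 146.56]. Speed limits (degrees/s): [147.25, 147.25, 180, 180, 180, 180].

## Interface

Orientations are given as [roll, pitch, yaw] about the fixed x, y, z axes, in that order (R = Rz(yaw) Ry(pitch) Rx(roll)).
In Python, from workcell import * gives the robot as it stands. The module is installed in compiled form; this text tells all that it offers.
- The arm moves only by the tool servo_tool, never from a script. Its argument "plan" is a list that holds one entry, the list of rows, each a list of 7 numbers: the shift along the tool's x, y, z in mm, then the turn, a rotation vector about the tool's x, y, z in rad, then the opening, from 0 (shut) to 1 (fully open). A call has 1 to 20 rows; each row is the pose to reach, as a shift and turn from the pose commanded when the call began, along the tool's axes at that moment; what a row does not reach only later rows make up. A row lasts 1/10 s, in which the tool goes at most 50 mm and 8.59 degrees, less where a joint would pass 70% of its speed; a pose out of reach is approached as far as the arm can. A call with a gripper value outside its range is refused whole. The fingers move at their own pace and stop on an object; "squeeze" is the grip in N (left out, the last holds). Time passes only in rows, so rows that repeat a pose let the fingers close. It gives the time, the measured TCP pose, the force and the opening at its end, in the units of the state.
- state(): the state, without advancing time (a new reading comes with each control period).
- grab_frame(name): name is "side" or "top"; returns a dict with "color" (400x640x3 uint8, red, green, blue), "range_z" (400x640 float32, mm along the optical axis (not along the pixel's ray), 0 where there is no reading), "fx", "fy", "cx", "cy" (pixels), "rvec" (rotation vector, rad) and "tvec" (3), from world to camera coordinates, as OpenCV has them. Camera axes: x right, y down, z forward; pixel columns grow to the right and rows downward; lengths in mm; the calibration is good to about 2 mm. A picture is of the moment at which its call begins.
- job_done(): hands the job in, once; it reports no verdict.
The state is a dict: "time_s": time; "qpos": joint angles; "qvel": joint speeds; "effort": joint torques, N m; "ee_pos": TCP position; "ee_rot": TCP orientation; "force": force on the tool from outside, world axes, zero at the start; "torque": the same for the moment, N m; "gripper_width": finger opening in mm.
Only numpy, scipy, OpenCV 4.12 (cv2) and the standard library are available. Lean on these libraries where they do the work, as an engineer would, in place of code of your own. Each camera call takes 0.05 s, during which the arm holds its last target.

## Task

Set the dividing stand for the next line on the plaster plug: with the fingertips push the ring's upright black lever round its arc until its white pointer lines up with the red rider on the scale, then push the upright orange clamp handle round, counter-clockwise seen from above, until it is fully home at its stop. Only push: do not pinch the handles or lift anything, and leave the red rider, the plug on the stand and the things standing around where they are.

Things in the scene. Friction and masses are not known exactly. Their poses are not given: they have to be found in the camera images.
- stand: The dividing stand, fixed to the bench: a grey disc of 272 mm diameter, 12 mm thick, with black scale lines every 5 degrees on the top of its rim over 60 degrees either side of the front, and an ear at its left that carries the clamp. In its middle a fixed pillar 38 mm high carries the plug. Origin on the ring's axis at bench height; z up, -x points from the axis to the middle of the scale (towards the robot), +y towards the clamp.
- ring (a joint): Turning angle of the aluminium ring (172 mm diameter, top at 28 mm) about the stand's z axis: 0 with the lever at the middle of the scale (stand -x), positive counter-clockwise from above (lever going to the robot's right), end stops at -1.05 and +1.05 rad. It starts at the right part of the scale, right of the rider. Friction (about 0.16 N m, some 1.6 N at the lever) holds it where it is left.
- ring_handle (a point): The ring's lever: an upright black sleeve, 16 mm diameter, from 40 to 87 mm above the bench, 100 mm from the ring's axis; this point lies on its centre line 66 mm above the bench. It stands on a radial steel arm (16 mm wide, top at 27 mm).
- pointer_tip (a point): Tip of the ring's white pointer (4 mm wide), straight out from the lever, 118 mm from the ring's axis, 15 mm above the bench.
- rider (a joint): Angle of the red rider on the scale, measured as that of the ring: ring and rider angle are equal when the pointer is lined up. Held by friction; not to be moved.
- rider_tip (a point): Tip of the small red rider (12 mm wide, 18 mm long, top at 24 mm) clipped on the rim of the disc, 118 mm from the ring's axis, 15 mm above the bench. The pointer's tip comes to this very point when lined up; they pass without touching.
- clamp (a joint): Turning angle of the clamp lever about its upright pivot: near 0 open, grows counter-clockwise from above, 1.31 rad fully home at the end stop. Friction about 0.1 N m (some 1.7 N at the handle) holds it where it is left; it does not spring back. Closing it does not move the ring.
- clamp_handle (a point): The clamp's handle: an upright orange sleeve, 16 mm diameter, from 41 to 87 mm above the bench, 60 mm from the clamp's pivot; this point lies on its centre line 66 mm above the bench.
- clamp_pivot (a point): The upright axis of the clamp lever, at the stand's left, 34 mm above the bench.
- plug: Loose white plaster plug, 43 mm diameter, 38 mm high, standing on the pillar in the middle of the stand (its top is 76 mm above the bench). Origin at the middle of its underside.
- cup: Loose grey-brown clay beaker, 77 mm diameter, 83 mm high, standing right of the stand. Origin at the middle of its underside.
- tin: Loose flat white round tin, 70 mm diameter, 28 mm high, right of the stand. Origin at the middle of its underside.
- beaker: Loose grey-brown clay beaker, 75 mm diameter, 81 mm high, standing left of the stand. Origin at the middle of its underside.
Things that resemble listed ones, but are neither listed nor needed, are in the scene too. What is shaped like the plug but purple or yellow is not meant.

How it is judged (in metres and radians):
On the way, in this order (a step that is already met when the one before it is completed fails the run):
1. the ring's pointer is lined up with the red rider while the clamp is still open (horizontal distance between pointer_tip and rider_tip below 0.006 m and value of joint clamp below 0.6 rad), for 0.2 s.
2. the clamp is pushed home with the pointer still lined up (horizontal distance between pointer_tip and rider_tip below 0.006 m and value of joint clamp above 1.22 rad), for 0.2 s.
At the end, for the whole second after the job is handed in: The pointer's tip is within 6 mm of the rider's tip (about 2.9 degrees) and at rest, the clamp is within 0.09 rad of its stop (1.31 rad), and the rider (6 mm) and the plug (12 mm, upright) are where they were (all of step 2 and velocity of joint ring between -0.02 and 0.02 rad/s and distance of rider_tip from where it was at the start of the episode below 0.006 m and distance of plug from where it was at the start of the episode below 0.012 m and angle between plug's own z axis and vertical below 0.2 rad); the robot touches nothing.
It fails at once if the ring's lever is taken between the fingers (horizontal distance between the grasp point and ring_handle below 0.01 m and height (world z) of the grasp point below 0.095 m and contact force between the fingers and anything else above 1 N).
It fails at once if the clamp handle is taken between the fingers (horizontal distance between the grasp point and clamp_handle below 0.01 m and height (world z) of the grasp point below 0.095 m and contact force between the fingers and anything else above 1 N).
It fails at once if the red rider is shifted (distance of rider_tip from where it was at the start of the episode above 0.006 m).
It fails at once if the plug on the stand is lifted, shifted or knocked over (distance of plug from where it was at the start of the episode above 0.012 m).
It fails at once if a thing standing around is lifted, shifted or knocked over (distance of any of cup, tin, beaker from where it was at the start of the episode above 0.012 m).
It also fails if it takes over 64 s, if anything falls off the work surface, if the arm or the gripper's body presses on something with over 40 N, if the wrist force passes 120 N, or if a joint passes its speed limit or range.

## Working session

There is one attempt and no reset: what is moved stays moved. The work goes in short steps, Python scripts to look and compute and a tool call to move; the robot and the scene stay as the last step left them, time stands still between calls to the robot, and variables do not carry over. Pictures are saved under pics/ and viewed, and the job is handed in when it is done.

Besides the shell and the picture viewer there is one more tool, called after "Request:" as a command line: name --argument value ..., lists and objects as JSON in quotes. servo_tool: Moves the arm, as the interface text tells. Its arguments: {"type":"object","properties":{"plan":{"type":"array"},"squeeze":{"type":"number"}},"required":["plan"]}

```bash
mkdir -p pics
cat > h.py <<'E'
from workcell import *
import numpy as np, cv2
def snap(n):
    f=grab_frame(n); np.savez('pics/%s.npz'%n,**f); return f
def world(f,u,v,z=None,d=None):
    R=cv2.Rodrigues(np.array(f['rvec'],float))[0]; t=np.array(f['tvec'],float).ravel()
    r=np.array([(u-f['cx'])/f['fx'],(v-f['cy'])/f['fy'],1.0])
    C=-R.T@t; w=R.T@r
    if z is not None: return C+w*(z-C[2])/w[2]
    if d is None: d=f['range_z'][int(round(v)),int(round(u))]
    return C+w*d
def proj(f,p):
    R=cv2.Rodrigues(np.array(f['rvec'],float))[0]; t=np.array(f['tvec'],float).ravel()
    c=R@np.array(p,float)+t
    return f['fx']*c[0]/c[2]+f['cx'],f['fy']*c[1]/c[2]+f['cy']
E
python3 - <<'E'
from h import *
s=state();print(s)
for n in('top','side'):
    f=snap(n);cv2.imwrite('pics/%s0.png'%n,f['color'][...,::-1]);print(n,f['fx'],f['cx'],f['cy'],f['rvec'],f['tvec'])
E
```

```text
{'time_s': 0.0, 'qpos': array([-6.93851272e+01,  1.83516171e+01,  8.97069604e+01,  2.73372680e-04,
        7.20417347e+01, -1.14539317e+00]), 'qvel': array([ 0.10028819, -0.00125525, -0.05517144,  0.00326865, -0.15755879,
       -0.05765617]), 'effort': array([-2.33221239e-03, -4.12462413e+01, -2.31971616e+01,  7.26694940e-02,
        4.57408628e-02, -1.34859092e-04]), 'ee_pos': array([ 212.99755763, -533.55756476,  213.11674809]), 'ee_rot': array([-1.79899713e+02, -2.26505027e-03,  2.17601795e+01]), 'force': array([ 0.01177008,  0.15494537, -0.70869555]), 'torque': array([-0.03283024, -0.00116974, -0.03428569]), 'gripper_width': 91.35182681429173}
top 379.11205929765174 314.8009816718778 194.90843457986938 [ 2.16815157 -2.15584325  0.11766516] [  31.12734429  535.01287056 1001.66552356]
side 468.37795422691187 321.362475637282 197.31467676194174 [ 1.99218387 -0.373959    0.20171951] [-520.52019576  175.69004783 1172.65656689]
```

View pics/top0.png

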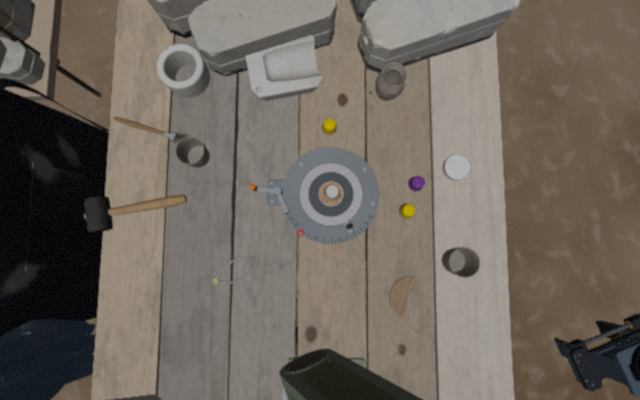

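View pics/side0.png

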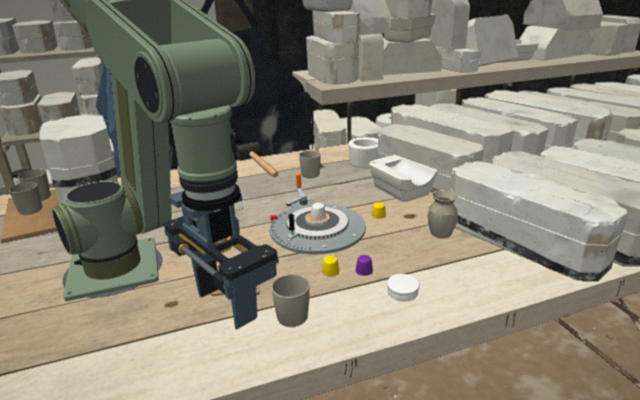

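Run:
```python
from h import *
f=dict(np.load('pics/top.npz'));c=f['color'][135:255,235:395,::-1]
cv2.imwrite('pics/crop0.png',cv2.resize(c,None,fx=5,fy=5,interpolation=cv2.INTER_CUBIC))
f=dict(np.load('pics/side.npz'));c=f['color'][160:260,255:395,::-1]
cv2.imwrite('pics/crop1.png',cv2.resize(c,None,fx=5,fy=5,interpolation=cv2.INTER_CUBIC))
```

```text
(no output)
```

View pics/crop0.png

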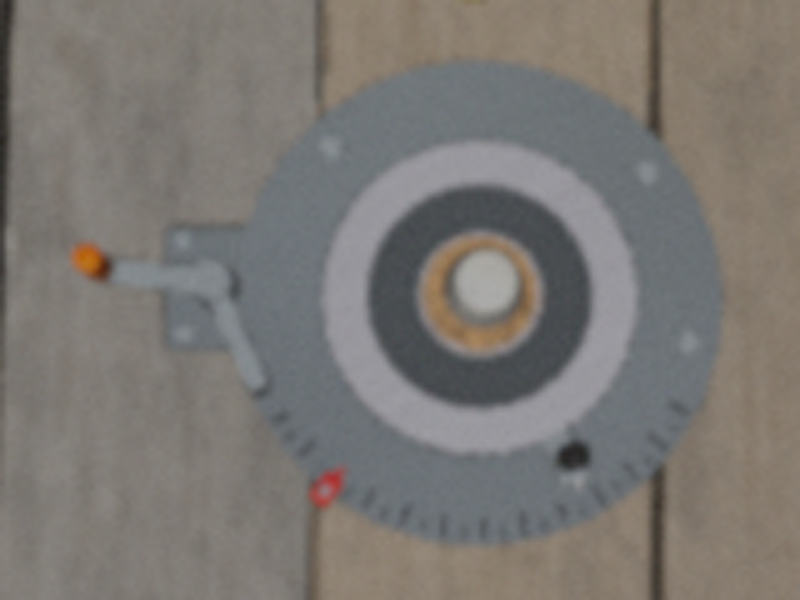

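View pics/crop1.png

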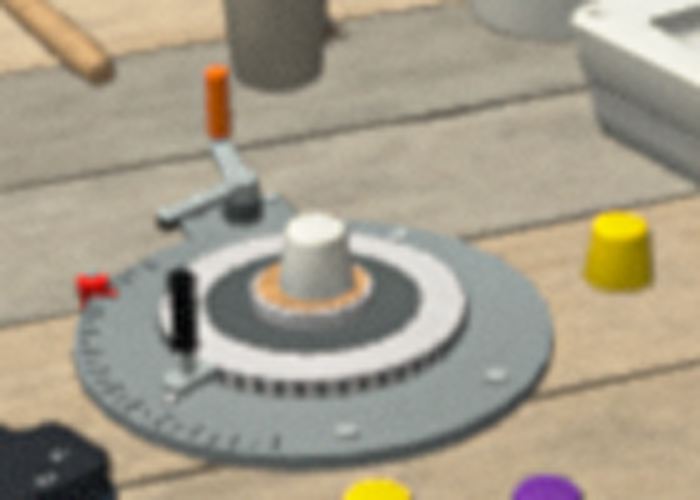

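The top view shows the orange clamp handle at crop0 (90,260), the black lever at (573,455) with its pointer at (577,480), and the red rider tip at about (342,472). The white plug is in the middle at (487,282). Look-alikes are the yellow and purple plugs and the loose parts around the stand, and all of them sit well off it. Next I compute positions.

Run:
```python
from h import *
f=dict(np.load('pics/top.npz'));g=dict(np.load('pics/side.npz'))
full=lambda u,v:(235+(u+.5)/5-.5,135+(v+.5)/5-.5)
full2=lambda u,v:(255+(u+.5)/5-.5,160+(v+.5)/5-.5)
P=lambda u,v,z:world(f,*full(u,v),z=z)
pr=lambda n,p:print(n,np.round(p,1))
for n,q in dict(L=(242,302),R=(722,302),T=(482,60),B=(482,545)).items(): pr('disc '+n,P(*q,12))
for n,q in dict(L=(322,297),R=(638,297),T=(480,140),B=(480,455)).items(): pr('ring '+n,P(*q,28))
pr('plugtop',P(487,282,76)); 
pr('lever top',P(573,452,87));pr('pointer tip',P(578,487,15));pr('rider tip',P(343,470,15));pr('rider out',P(318,500,20))
pr('clamp top',P(89,257,87)); pr('pivot',P(212,278,40))
W=lambda u,v,z:world(g,*full2(u,v),z=z)
pr('s lever top',W(182,270,87));pr('s clamp top',W(217,68,87));pr('s rider tip',W(114,294,15)); pr('s plug top',W(318,222,76)); pr('s pointer',W(168,400,15))
```

```text
disc L [536.1 122.3  12. ]
disc R [ 537.6 -143.5   12. ]
disc T [673.7 -10.5  12. ]
disc B [403.4 -10.8  12. ]
ring L [537.3  77.3  28. ]
ring R [538.3 -95.   28. ]
ring T [624.8  -8.8  28. ]
ring B [451.8  -9.   28. ]
plugtop [540.1 -10.7  76. ]
lever top [451.8 -54.1  87. ]
pointer tip [435.1 -63.   15. ]
rider tip [443.6  65.4  15. ]
rider out [427.2  78.7  20. ]
clamp top [550.6 195.   87. ]
pivot [545.9 136.3  40. ]
s lever top [451.9 -56.9  87. ]
s clamp top [552.2 195.   87. ]
s rider tip [443.5  62.5  15. ]
s plug top [543.8 -11.5  76. ]
s pointer [438.1 -63.7  15. ]
```

```bash
cat >> h.py <<'E'
AX=np.array([538.5,-10.0]); PV=np.array([546.0,136.3])
def rel(c,t):
    # c,t = x,y,z,yaw(deg), tool straight down
    a=np.radians(c[3]);d=np.array(t[:3],float)-np.array(c[:3],float)
    return [round(x,3) for x in (d[0]*np.cos(a)+d[1]*np.sin(a), d[0]*np.sin(a)-d[1]*np.cos(a), -d[2], 0,0,-np.radians(t[3]-c[3]))]
def ringpose(a,d,z,r=100):
    b=np.radians(a);x=np.array([np.cos(b),np.sin(b)]);y=np.array([np.sin(b),-np.cos(b)])
    p=AX-r*x+d*y; return [p[0],p[1],z,a]
def clamppose(a,d,z,r=60):
    b=np.radians(a);x=np.array([np.cos(b),np.sin(b)]);y=np.array([np.sin(b),-np.cos(b)])
    p=PV+r*x+d*y; return [p[0],p[1],z,a]
E
python3 - <<'E'
from h import *
f=dict(np.load('pics/top.npz'))
for n,q in dict(cup=(461,260),beaker=(191,150)).items(): print(n,world(f,*q,z=80))
c=[213.177,-534.04,213.976,21.76]
t=ringpose(27.5,38,200); print(np.round(t,1),rel(c,t))
E
```

```text
cup [ 365.07725563 -337.88020474   80.        ]
beaker [646.12484284 359.88584372  80.        ]
[467.3 -89.9 200.   27.5] [np.float64(400.716), np.float64(-318.285), np.float64(13.976), 0, 0, np.float64(-0.1)]
```

Request:
servo_tool --plan '[[[40, -32, 0, 0, 0, -0.02, 0], [80, -64, 2, 0, 0, -0.04, 0], [120, -96, 4, 0, 0, -0.06, 0], [160, -127, 6, 0, 0, -0.08, 0], [200, -159, 8, 0, 0, -0.1, 0], [240, -191, 10, 0, 0, -0.1, 0], [280, -223, 12, 0, 0, -0.1, 0], [320, -255, 13, 0, 0, -0.1, 0], [360, -286, 14, 0, 0, -0.1, 0], [390, -310, 14, 0, 0, -0.1, 0], [401, -318, 14, 0, 0, -0.1, 0], [401, -318, 14, 0, 0, -0.1, 0], [401, -318, 14, 0, 0, -0.1, 0], [401, -318, 14, 0, 0, -0.1, 0]]]' --squeeze 10

```text
time_s: 1.5
ee_pos: [466.9, -91.4, 199.8]
ee_rot: [180.0, 0.1, 27.4]
force: [0.2, 0.1, 0.3]
gripper_width: 0.6
```

Run:
```python
from h import *
s=state();print(s['ee_pos'],s['ee_rot'],s['gripper_width'],s['qpos'],s['force'])
for n,(a,b,c,d) in dict(top=(100,300,215,455),side=(100,300,150,450)).items():
    f=snap(n);cv2.imwrite('pics/%s1.png'%n,cv2.resize(f['color'][a:b,c:d,::-1],None,fx=2.6,fy=2.6,interpolation=cv2.INTER_CUBIC))
```

```text
[466.85843225 -91.38394967 199.8168408 ] [1.79993489e+02 5.27383141e-02 2.73852188e+01] 0.6130622793570426 [-1.24330135e+01  9.97996569e+00  1.03255404e+02 -4.21826078e-02
  6.68009739e+01  5.01983939e+01] [0.15332428 0.05272516 0.31370875]
```

View pics/side1.png

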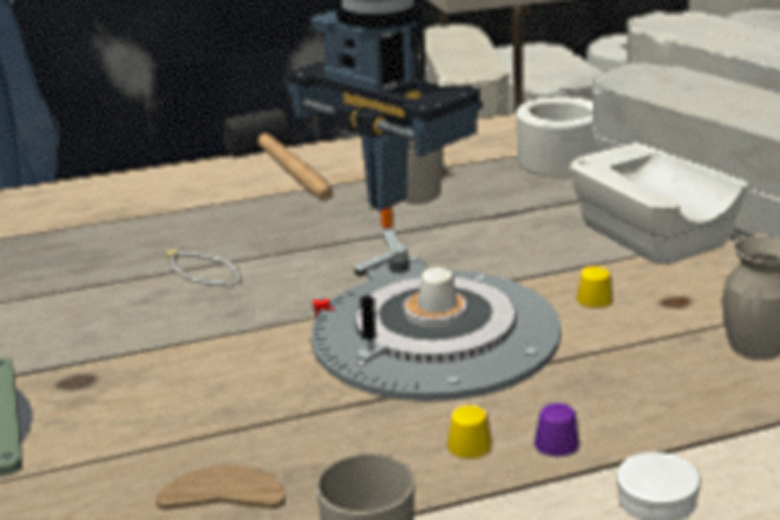

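The gripper is shut over the stand and the lever is untouched at side1 (368,318). Next I descend behind it.

Request:
servo_tool --plan '[[[0, 0, 25, 0, 0, 0, 0], [0, 0, 55, 0, 0, 0, 0], [0, 0, 85, 0, 0, 0, 0], [0, 0, 110, 0, 0, 0, 0], [0, 0, 130, 0, 0, 0, 0], [0, 0, 145, 0, 0, 0, 0], [0, 0, 150, 0, 0, 0, 0], [0, 0, 150, 0, 0, 0, 0], [0, 0, 150, 0, 0, 0, 0], [0, 0, 150, 0, 0, 0, 0]]]'

```text
time_s: 2.6
ee_pos: [468.4, -90.4, 50.9]
ee_rot: [179.9, -0.1, 27.5]
force: [0.3, -0.1, 0.0]
gripper_width: 0.1
```

Run:
```python
from h import *
s=state();print(s['ee_pos'],s['ee_rot'],s['gripper_width'],s['force'])
f=snap('side');cv2.imwrite('pics/side2.png',cv2.resize(f['color'][140:260,230:390,::-1],None,fx=5,fy=5,interpolation=cv2.INTER_CUBIC))
# slip-free path: commanded pose assumed at ringpose(27.5,38,50)
c=ringpose(27.5,38,50)
for a,d in [(27.5,30),(27.5,25),(27.5,21.5)]+[(x,21.5) for x in np.arange(24,-39,-4.)]+[(-38,21.5)]:
    print(a,d,[round(float(x),2) for x in rel(c,ringpose(a,d,50))])
```

```text
[468.37494809 -90.42418768  50.85089319] [ 1.79919924e+02 -8.66707875e-02  2.74687007e+01] 0.13637607594495785 [ 0.26380191 -0.07741732  0.04472873]
27.5 30 [-0.0, -8.0, -0.0, 0.0, 0.0, -0.0]
27.5 25 [-0.0, -13.0, -0.0, 0.0, 0.0, -0.0]
27.5 21.5 [-0.0, -16.5, -0.0, 0.0, 0.0, -0.0]
24.0 21.5 [-1.13, -22.64, -0.0, 0.0, 0.0, 0.06]
20.0 21.5 [-1.95, -29.74, -0.0, 0.0, 0.0, 0.13]
16.0 21.5 [-2.28, -36.87, -0.0, 0.0, 0.0, 0.2]
12.0 21.5 [-2.11, -44.01, -0.0, 0.0, 0.0, 0.27]
8.0 21.5 [-1.44, -51.11, -0.0, 0.0, 0.0, 0.34]
4.0 21.5 [-0.28, -58.16, -0.0, 0.0, 0.0, 0.41]
0.0 21.5 [1.37, -65.1, -0.0, 0.0, 0.0, 0.48]
-4.0 21.5 [3.5, -71.92, -0.0, 0.0, 0.0, 0.55]
-8.0 21.5 [6.1, -78.57, -0.0, 0.0, 0.0, 0.62]
-12.0 21.5 [9.16, -85.02, -0.0, 0.0, 0.0, 0.69]
-16.0 21.5 [12.66, -91.24, -0.0, 0.0, 0.0, 0.76]
-20.0 21.5 [16.59, -97.2, -0.0, 0.0, 0.0, 0.83]
-24.0 21.5 [20.92, -102.88, -0.0, 0.0, 0.0, 0.9]
-28.0 21.5 [25.64, -108.23, -0.0, 0.0, 0.0, 0.97]
-32.0 21.5 [30.72, -113.25, -0.0, 0.0, 0.0, 1.04]
-36.0 21.5 [36.14, -117.9, -0.0, 0.0, 0.0, 1.11]
-38 21.5 [38.97, -120.08, -0.0, 0.0, 0.0, 1.14]
```

View pics/side2.png

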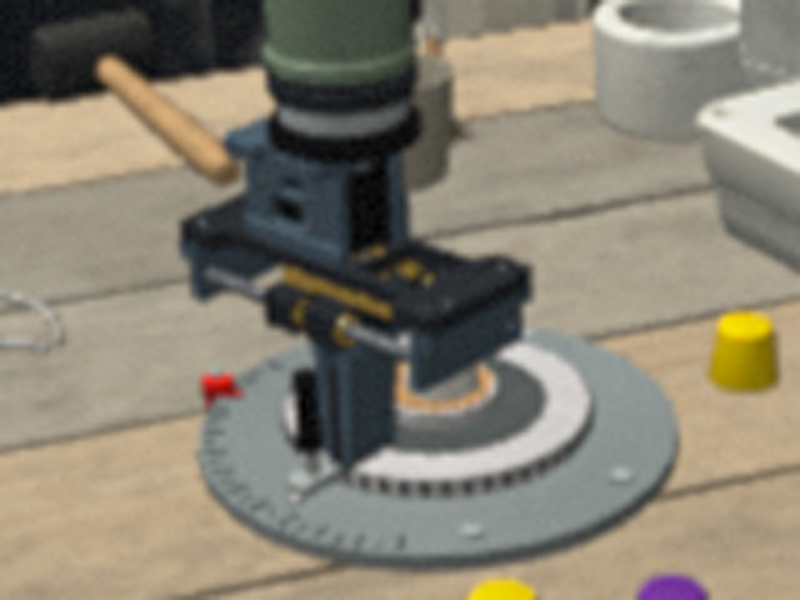

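The fingers, at side2 (355,400), stand just behind the black lever at (308,410). I push the first half of the arc in this call.

Request:
servo_tool --plan '[[[0, -5, 0, 0, 0, 0, 0], [0, -10, 0, 0, 0, 0, 0], [0, -13.5, 0, 0, 0, 0, 0], [0, -16.5, 0, 0, 0, 0, 0], [-0.6, -19.5, 0, 0, 0, 0.03, 0], [-1.1, -22.6, 0, 0, 0, 0.06, 0], [-1.6, -26.2, 0, 0, 0, 0.095, 0], [-2, -29.7, 0, 0, 0, 0.13, 0], [-2.1, -33.3, 0, 0, 0, 0.165, 0], [-2.3, -36.9, 0, 0, 0, 0.2, 0], [-2.2, -40.4, 0, 0, 0, 0.235, 0], [-2.1, -44, 0, 0, 0, 0.27, 0], [-1.8, -47.6, 0, 0, 0, 0.305, 0], [-1.4, -51.1, 0, 0, 0, 0.34, 0], [-0.9, -54.6, 0, 0, 0, 0.375, 0], [-0.3, -58.2, 0, 0, 0, 0.41, 0], [0.5, -61.6, 0, 0, 0, 0.445, 0], [1.4, -65.1, 0, 0, 0, 0.48, 0], [1.4, -65.1, 0, 0, 0, 0.48, 0], [1.4, -65.1, 0, 0, 0, 0.48, 0]]]'

```text
time_s: 4.65
ee_pos: [438.8, -31.5, 50.0]
ee_rot: [-180.0, 0.0, 0.0]
force: [0.1, -0.3, 0.1]
gripper_width: 0.5
```

Run:
```python
from h import *
s=state();print(s['ee_pos'],s['ee_rot'],s['force'],np.round(ringpose(0,21.5,50),1))
f=snap('side');cv2.imwrite('pics/side3.png',cv2.resize(f['color'][140:260,230:390,::-1],None,fx=5,fy=5,interpolation=cv2.INTER_CUBIC))
f=snap('top');cv2.imwrite('pics/top3.png',cv2.resize(f['color'][135:255,235:395,::-1],None,fx=5,fy=5,interpolation=cv2.INTER_CUBIC))
```

```text
[438.83622863 -31.50655501  49.95092425] [-1.79999551e+02  9.73747779e-04  4.08960348e-02] [ 0.10335361 -0.3205635   0.10229675] [438.5 -31.5  50.    0. ]
```

View pics/side3.png

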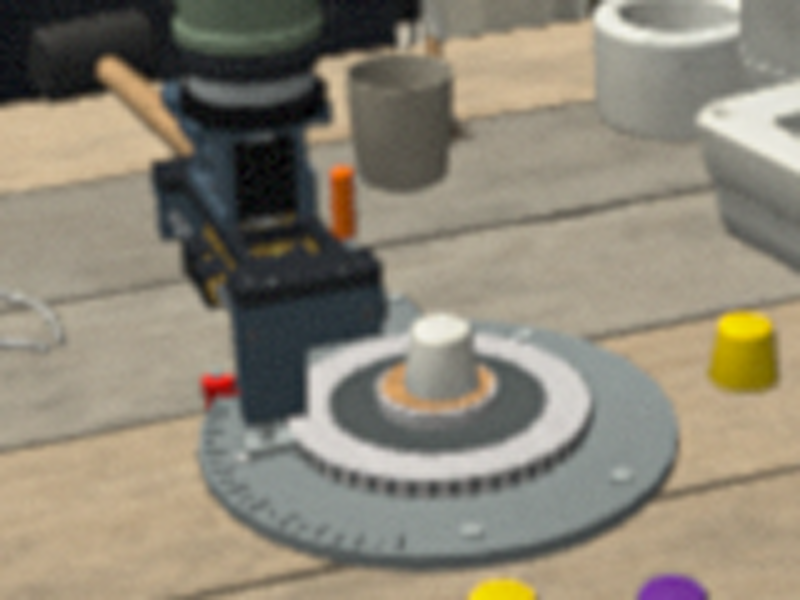

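View pics/top3.png

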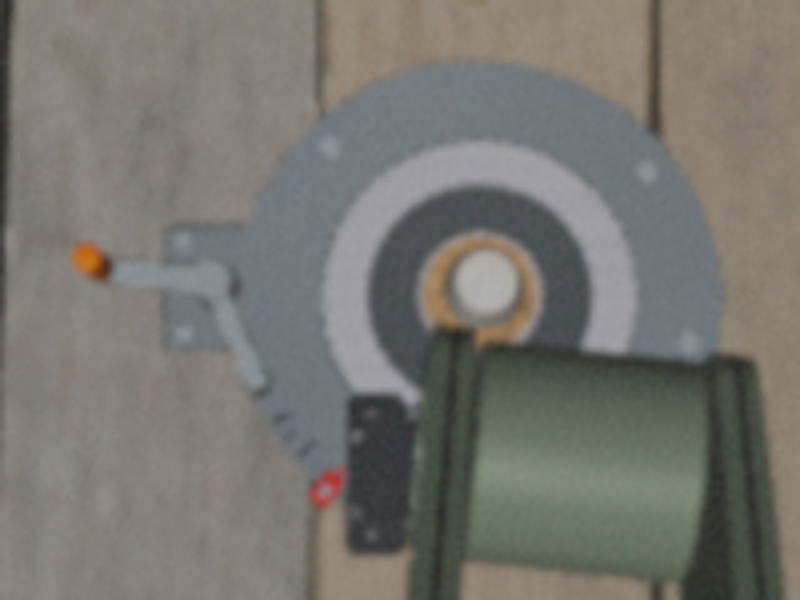

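Run:
```python
from h import *
f=dict(np.load('pics/side.npz'))
for n,q in dict(ptr=(240,457),ridertip=(242,394)).items():
    w=world(f,230+(q[0]+.5)/5-.5,140+(q[1]+.5)/5-.5,z=15);d=w[:2]-AX
    print(n,w,np.hypot(*d),np.degrees(np.arctan2(-d[1],-d[0])))
c=ringpose(0,21.5,50)
for a in np.arange(-2,-37,-2.): print(a,[round(float(x),2) for x in rel(c,ringpose(a,21.5,50))])
```

```text
ptr [424.35529915  -8.37502332  15.        ] 114.15626693857449 -0.8156140032510115
ridertip [445.15036331  61.81233193  15.        ] 117.77591301852549 -37.570488815066845
-2.0 [-0.69, -3.5, -0.0, 0.0, 0.0, 0.04]
-4.0 [-1.26, -7.03, -0.0, 0.0, 0.0, 0.07]
-6.0 [-1.7, -10.57, -0.0, 0.0, 0.0, 0.1]
-8.0 [-2.02, -14.13, -0.0, 0.0, 0.0, 0.14]
-10.0 [-2.21, -17.69, -0.0, 0.0, 0.0, 0.17]
-12.0 [-2.29, -21.26, -0.0, 0.0, 0.0, 0.21]
-14.0 [-2.23, -24.83, -0.0, 0.0, 0.0, 0.24]
-16.0 [-2.05, -28.4, -0.0, 0.0, 0.0, 0.28]
-18.0 [-1.75, -31.95, -0.0, 0.0, 0.0, 0.31]
-20.0 [-1.32, -35.5, -0.0, 0.0, 0.0, 0.35]
-22.0 [-0.77, -39.03, -0.0, 0.0, 0.0, 0.38]
-24.0 [-0.1, -42.53, -0.0, 0.0, 0.0, 0.42]
-26.0 [0.7, -46.01, -0.0, 0.0, 0.0, 0.45]
-28.0 [1.61, -49.46, -0.0, 0.0, 0.0, 0.49]
-30.0 [2.65, -52.88, -0.0, 0.0, 0.0, 0.52]
-32.0 [3.8, -56.26, -0.0, 0.0, 0.0, 0.56]
-34.0 [5.07, -59.59, -0.0, 0.0, 0.0, 0.59]
-36.0 [6.46, -62.88, -0.0, 0.0, 0.0, 0.63]
```

The pointer sits at about -0.8° with the tool at 0°, and the rider is at about -37.7°. I go to -33°, easing off at the end.

Request:
servo_tool --plan '[[[-0.7, -3.5, 0, 0, 0, 0.035, 0], [-1.3, -7, 0, 0, 0, 0.07, 0], [-1.7, -10.6, 0, 0, 0, 0.105, 0], [-2, -14.1, 0, 0, 0, 0.14, 0], [-2.2, -17.7, 0, 0, 0, 0.175, 0], [-2.3, -21.3, 0, 0, 0, 0.21, 0], [-2.2, -24.8, 0, 0, 0, 0.245, 0], [-2.1, -28.4, 0, 0, 0, 0.28, 0], [-1.8, -32, 0, 0, 0, 0.315, 0], [-1.3, -35.5, 0, 0, 0, 0.35, 0], [-0.8, -39, 0, 0, 0, 0.385, 0], [-0.1, -42.5, 0, 0, 0, 0.42, 0], [0.7, -46, 0, 0, 0, 0.455, 0], [1.6, -49.5, 0, 0, 0, 0.49, 0], [2.1, -51.2, 0, 0, 0, 0.505, 0], [2.7, -52.9, 0, 0, 0, 0.525, 0], [3.2, -54.6, 0, 0, 0, 0.54, 0], [3.8, -56.3, 0, 0, 0, 0.56, 0], [4.4, -57.9, 0, 0, 0, 0.575, 0], [4.4, -57.9, 0, 0, 0, 0.575, 0]]]'

```text
time_s: 6.75
ee_pos: [443.3, 26.5, 49.9]
ee_rot: [-180.0, 0.0, -33.0]
force: [-0.5, -1.1, 1.1]
gripper_width: 0.7
```

Run:
```python
from h import *
s=state();print(s['ee_pos'],s['ee_rot'],s['force'],s['qpos'][5],np.round(ringpose(-33,21.5,50),1))
f=snap('side');cv2.imwrite('pics/side4.png',cv2.resize(f['color'][190:250,250:330,::-1],None,fx=10,fy=10,interpolation=cv2.INTER_CUBIC))
f=snap('top');cv2.imwrite('pics/top4.png',cv2.resize(f['color'][195:255,270:350,::-1],None,fx=10,fy=10,interpolation=cv2.INTER_CUBIC))
```

```text
[443.34886859  26.47090881  49.8991988 ] [-1.79995893e+02  5.17276342e-03 -3.29713537e+01] [-0.51379894 -1.08832727  1.05463073] 124.89306700529148 [442.9  26.4  50.  -33. ]
```

View pics/side4.png

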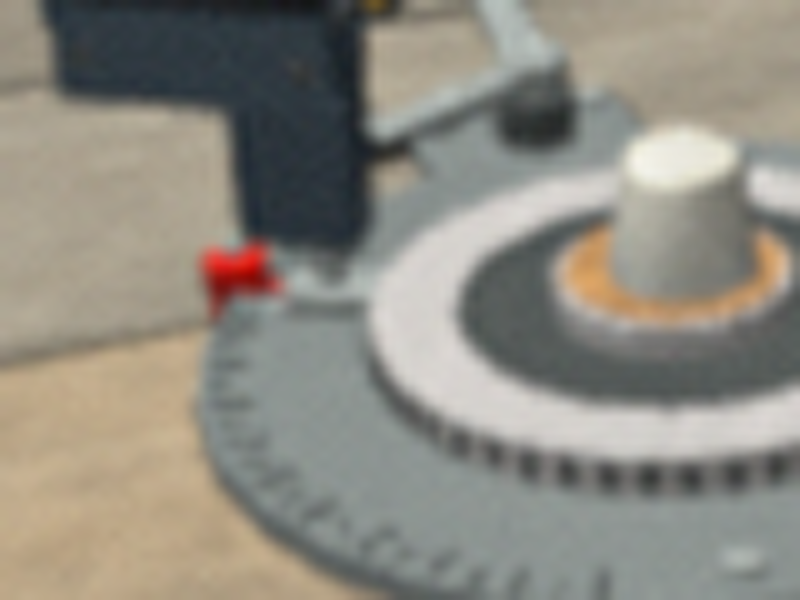

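View pics/top4.png

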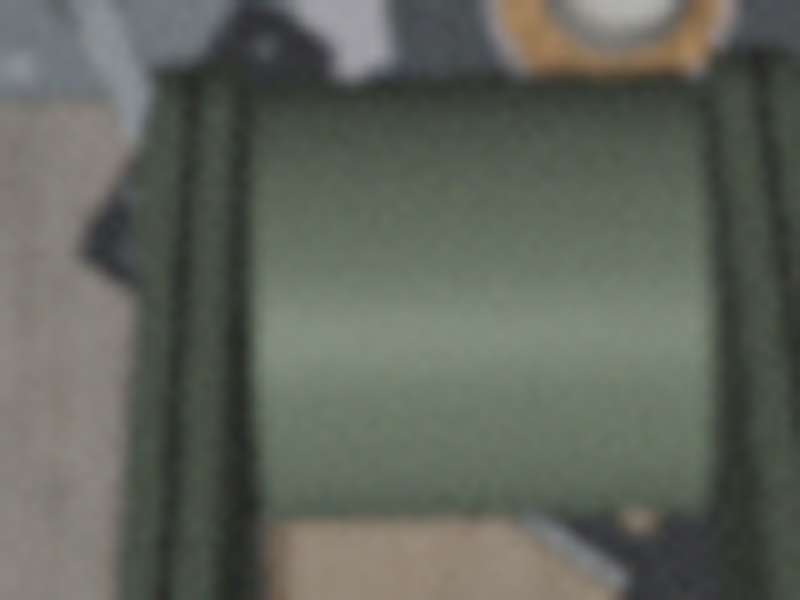

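Run:
```python
from h import *
f=dict(np.load('pics/side.npz'))
for a in(-32,-34,-36,-38):
  b=np.radians(a);u=np.array([np.cos(b),np.sin(b)])
  print(a,*[np.round((np.array(proj(f,[*(AX-r*u),z]))-[250,190]+.5)*10-.5) for r,z in((118,15),(108,15),(100,27),(90,27))])
f=dict(np.load('pics/top.npz'))
```

```text
-32 [271. 307.] [304. 310.] [329. 275.] [362. 277.]
-34 [275. 300.] [308. 303.] [332. 269.] [366. 272.]
-36 [280. 294.] [312. 297.] [336. 264.] [369. 267.]
-38 [285. 287.] [317. 291.] [340. 258.] [373. 262.]
```

Run:
```python
from h import *
c=ringpose(-33,21.5,50)
for a,d,z in [(-34,21.5,50),(-35,21.5,50),(-36,21.5,50),(-36.5,21.5,50),(-36.5,35,50),(-36.5,35,200)]: print(a,[round(float(x),3) for x in rel(c,ringpose(a,d,z))])
```

```text
-34 [-0.36, -1.749, -0.0, 0.0, 0.0, 0.017]
-35 [-0.689, -3.503, -0.0, 0.0, 0.0, 0.035]
-36 [-0.988, -5.263, -0.0, 0.0, 0.0, 0.052]
-36.5 [-1.126, -6.145, -0.0, 0.0, 0.0, 0.061]
-36.5 [-1.95, 7.33, -0.0, 0.0, 0.0, 0.061]
-36.5 [-1.95, 7.33, -150.0, 0.0, 0.0, 0.061]
```

Request:
servo_tool --plan '[[[-0.2, -0.9, 0, 0, 0, 0.009, 0], [-0.4, -1.7, 0, 0, 0, 0.017, 0], [-0.5, -2.6, 0, 0, 0, 0.026, 0], [-0.7, -3.5, 0, 0, 0, 0.035, 0], [-0.8, -4.4, 0, 0, 0, 0.044, 0], [-1, -5.3, 0, 0, 0, 0.052, 0], [-1.1, -6.1, 0, 0, 0, 0.061, 0], [-1.1, -6.1, 0, 0, 0, 0.061, 0], [-1.1, -6.1, 0, 0, 0, 0.061, 0], [-1.5, 0, 0, 0, 0, 0.061, 0], [-2, 7.3, 0, 0, 0, 0.061, 0], [-2, 7.3, -10, 0, 0, 0.061, 0], [-2, 7.3, -40, 0, 0, 0.061, 0], [-2, 7.3, -80, 0, 0, 0.061, 0], [-2, 7.3, -115, 0, 0, 0.061, 0], [-2, 7.3, -140, 0, 0, 0.061, 0], [-2, 7.3, -150, 0, 0, 0.061, 0]]]'

```text
time_s: 8.55
ee_pos: [439.1, 21.1, 203.3]
ee_rot: [-179.8, -0.3, -36.5]
force: [1.3, -0.2, -0.2]
gripper_width: 0.6
```

Run:
```python
from h import *
s=state();print(s['ee_pos'],s['ee_rot'],s['force'],s['qpos'][5])
f=snap('side');cv2.imwrite('pics/side5.png',cv2.resize(f['color'][190:250,250:330,::-1],None,fx=10,fy=10,interpolation=cv2.INTER_CUBIC))
f=snap('top');cv2.imwrite('pics/top5.png',cv2.resize(f['color'][195:255,270:350,::-1],None,fx=10,fy=10,interpolation=cv2.INTER_CUBIC))
```

```text
[439.12402477  21.1472702  203.25983585] [-179.77151737   -0.29160795  -36.47231364] [ 1.32718476 -0.23147912 -0.15059515] 127.72718625379339
```

View pics/side5.png

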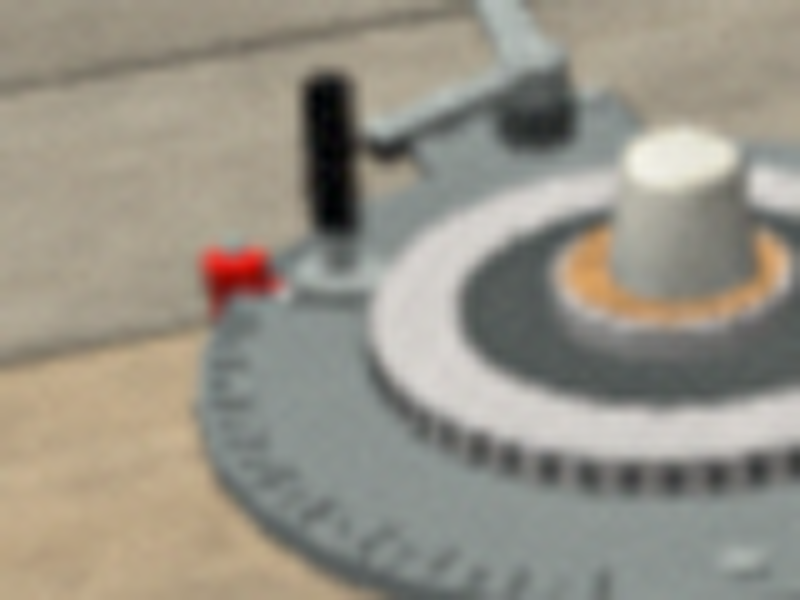

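View pics/top5.png

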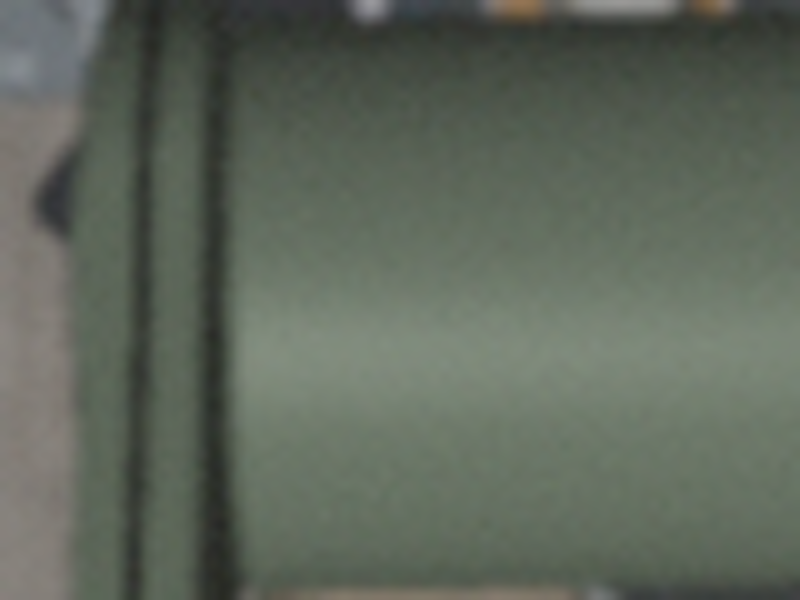

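In the side view the white pointer tip (283,293) meets the red rider tip (280,286). The arm blocks the top view, so I move to the clamp pre-pose at height and check again from there.

Run:
```python
from h import *
c=ringpose(-36.5,35,200); t=clamppose(84.6,38,200)
print(np.round(c,1),np.round(t,1),rel(c,t))
```

```text
[437.3  21.3 200.  -36.5] [589.5 192.5 200.   84.6] [np.float64(20.553), np.float64(-228.07), np.float64(-0.0), 0, 0, np.float64(-2.114)]
```

Request:
servo_tool --plan '[[[1, -10, 0, 0, 0, -0.12, 0], [2, -24, 0, 0, 0, -0.24, 0], [4, -38, 0, 0, 0, -0.36, 0], [5, -53, 0, 0, 0, -0.48, 0], [6, -68, 0, 0, 0, -0.6, 0], [7, -83, 0, 0, 0, -0.72, 0], [9, -98, 0, 0, 0, -0.84, 0], [10, -113, 0, 0, 0, -0.96, 0], [11, -128, 0, 0, 0, -1.08, 0], [13, -143, 0, 0, 0, -1.2, 0], [14, -158, 0, 0, 0, -1.32, 0], [16, -172, 0, 0, 0, -1.44, 0], [17, -186, 0, 0, 0, -1.56, 0], [18, -198, 0, 0, 0, -1.68, 0], [19, -210, 0, 0, 0, -1.8, 0], [20, -220, 0, 0, 0, -1.92, 0], [20.6, -228, 0, 0, 0, -2.04, 0], [20.6, -228, 0, 0, 0, -2.114, 0], [20.6, -228, 0, 0, 0, -2.114, 0], [20.6, -228, 0, 0, 0, -2.114, 0]]]'

```text
time_s: 10.65
ee_pos: [589.0, 192.1, 198.3]
ee_rot: [-179.9, 0.1, 84.6]
force: [0.4, -0.0, 0.5]
gripper_width: 0.2
```

Run:
```python
from h import *
s=state();print(s['ee_pos'],s['ee_rot'],s['force'],s['qpos'][5])
f=snap('side');cv2.imwrite('pics/side6.png',cv2.resize(f['color'][140:260,230:390,::-1],None,fx=5,fy=5,interpolation=cv2.INTER_CUBIC))
f=snap('top');cv2.imwrite('pics/top6.png',cv2.resize(f['color'][195:255,270:350,::-1],None,fx=10,fy=10,interpolation=cv2.INTER_CUBIC))
```

```text
[589.02198739 192.09298136 198.34405716] [-1.79851040e+02  6.93189858e-02  8.45775921e+01] [ 0.4237067  -0.02854558  0.51233915] 22.427449189968897
```

View pics/side6.png

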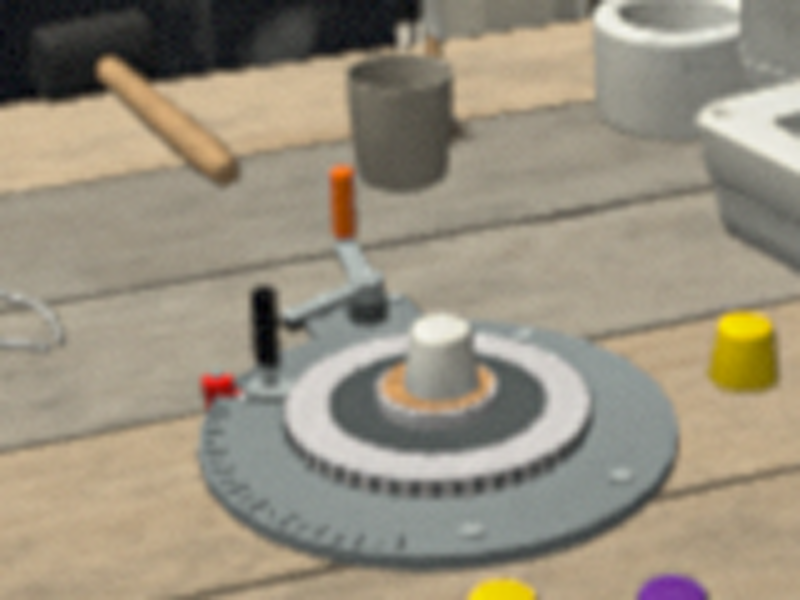

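View pics/top6.png

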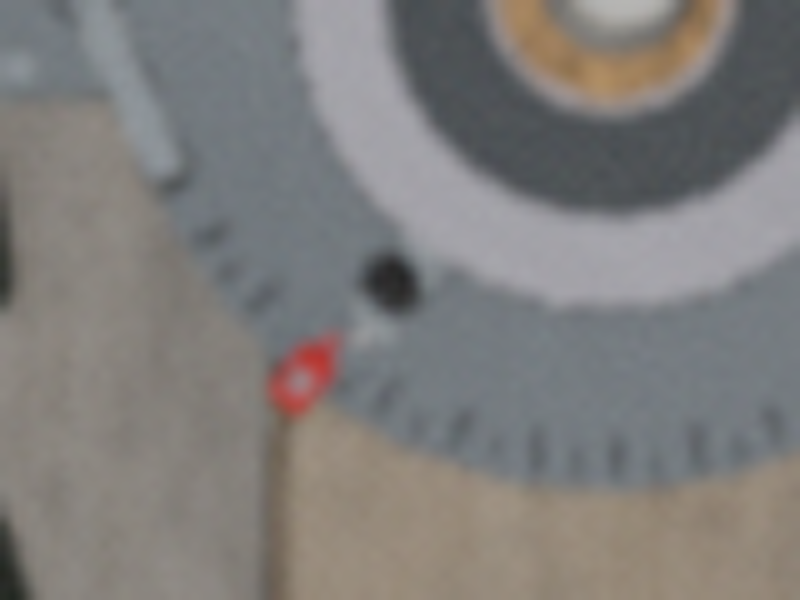

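Run:
```python
from h import *
f=dict(np.load('pics/top.npz'))
c=f['color'][218:240,290:320,::-1]
cv2.imwrite('pics/top6b.png',cv2.resize(cv2.convertScaleAbs(c,alpha=1.5,beta=-60),None,fx=26,fy=26,interpolation=cv2.INTER_NEAREST))
cc=lambda u,v:(270+(u+.5)/10-.5,195+(v+.5)/10-.5)
def show(n,w): d=w[:2]-AX; print(n,np.round(w,1),np.hypot(*d),np.degrees(np.arctan2(-d[1],-d[0])))
show('lever',world(f,*cc(391,275),z=87));show('tip',world(f,*cc(342,335),z=15))
for a in(-34,-35,-36,-37,-38,-39):
  b=np.radians(a);u=np.array([np.cos(b),np.sin(b)])
  print(a,*[np.round((np.array(proj(f,[*(AX-r*u),z]))-[270,195]+.5)*10-.5) for r,z in((118,15),(108,15),(100,87))])
g=dict(np.load('pics/side.npz'))
g2=lambda u,v:(230+(u+.5)/5-.5,140+(v+.5)/5-.5)
show('s lever',world(g,*g2(265,288),z=87))
show('s ptr',world(g,*g2(240,397),z=15))
```

```text
lever [458.7  49.2  87. ] 99.39662072828139 -36.577774053733876
tip [445.1  63.9  15. ] 119.07209423700994 -38.3735305635645
-34 [371. 352.] [392. 321.] [404. 287.]
-35 [365. 347.] [386. 317.] [398. 283.]
-36 [359. 343.] [380. 313.] [393. 279.]
-37 [353. 338.] [375. 309.] [387. 275.]
-38 [347. 334.] [369. 305.] [382. 271.]
-39 [341. 329.] [364. 301.] [377. 267.]
s lever [459.1  47.   87. ] 97.70973348506763 -35.697920551349526
s ptr [443.1  58.7  15. ] 117.58906712578346 -35.772013474623144
```

View pics/top6b.png

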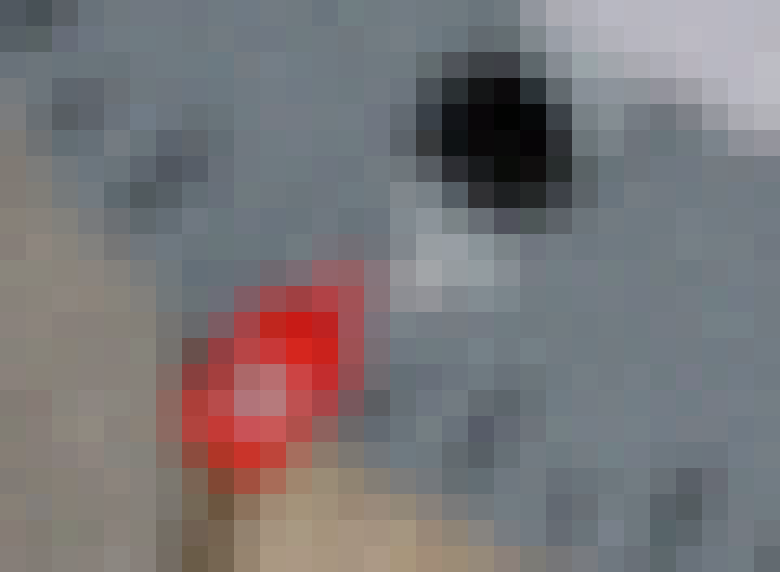

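Run:
```python
from h import *
from scipy.optimize import least_squares
f=dict(np.load('pics/top.npz'));g=dict(np.load('pics/side.npz'))
# refine axis: bright ring top outer boundary via top image
hsv=cv2.cvtColor(f['color'],cv2.COLOR_RGB2HSV)
def cent(f,m,box):
    a,b,c,d=box; mm=np.zeros(m.shape,bool);mm[a:b,c:d]=m[a:b,c:d]
    v,u=np.nonzero(mm);return u.mean(),v.mean(),len(u)
out=lambda n,w:print(n,np.round(w,1),round(float(np.hypot(*(w[:2]-AX))),1),round(float(np.degrees(np.arctan2(-(w-[*AX,0])[1],-(w-[*AX,0])[0]))),2))
for n,F,box in(('top',f,(218,245,290,320)),('side',g,(205,225,260,290))):
    R,G,B=[F['color'][...,i].astype(int) for i in range(3)]
    u,v,k=cent(F,(R-G>50)&(R-B>50),box); print(n,u,v,k); out('red',world(F,u,v,z=18 if n=='top' else 17))
    bb=(215,232,300,318) if n=='top' else (194,218,275,292)
    u,v,k=cent(F,(R+G+B<130),bb); print(u,v,k); 
    # project-model: centroid of sleeve 40..87
    out('lever',world(F,u,v,z=72 if n=='top' else 64))
# disc centre: gray top circle fit - pale ring region centroid (outer contour)
R,G,B=[f['color'][...,i].astype(int) for i in range(3)]
m=((R+G+B>420)).astype(np.uint8); m[:, :295]=0;m[:,370:]=0;m[:160]=0;m[232:]=0
cs,_=cv2.findContours(cv2.morphologyEx(m,cv2.MORPH_OPEN,np.ones((2,2),np.uint8)),cv2.RETR_EXTERNAL,cv2.CHAIN_APPROX_NONE)
c=max(cs,key=len);P=np.array([world(f,*p[0],z=28)[:2] for p in c])
fit=least_squares(lambda q:np.hypot(*(P-q[:2]).T)-q[2],[538,-10,86],loss='soft_l1');print('ring fit',fit.x,len(P))
```

```text
top 299.92857142857144 232.17857142857142 28
red [433.8  74.1  18. ] 134.3 -38.79
309.0 222.0 1
lever [459.4  48.6  72. ] 98.4 -36.55
side 273.06451612903226 216.7741935483871 31
red [433.7  73.4  17. ] 133.9 -38.51
282.5576923076923 205.05769230769232 52
lever [456.8  44.3  64. ] 98.1 -33.64
ring fit [535.89376374 -11.1368219   84.27415935] 177
```

By both views the ring is at about -36.5° and the rider at about -38.4°, so the pointer is roughly 3–4 mm short. That is probably inside the tolerance but thin, so I go back and add 1.8°.

Run:
```python
from h import *
c=clamppose(84.6,38,200);t=ringpose(-36.5,36,150)
print(np.round(t,1),rel(c,t))
c=ringpose(-36.5,36,150)
for a,d,z in [(-36.5,36,50),(-36.5,24,50),(-36.5,21.5,50),(-37.4,21.5,50),(-38.3,21.5,50),(-38.3,36,50),(-38.3,36,200)]: print(a,[round(float(x),3) for x in rel(c,ringpose(a,d,z))])
```

```text
[436.7  20.5 150.  -36.5] [np.float64(-185.529), np.float64(-135.921), np.float64(50.0), 0, 0, np.float64(2.114)]
-36.5 [0.0, -0.0, 100.0, 0.0, 0.0, -0.0]
-36.5 [0.0, -12.0, 100.0, 0.0, 0.0, -0.0]
-36.5 [0.0, -14.5, 100.0, 0.0, 0.0, -0.0]
-37.4 [-0.325, -16.073, 100.0, 0.0, 0.0, 0.016]
-38.3 [-0.626, -17.652, 100.0, 0.0, 0.0, 0.031]
-38.3 [-1.081, -3.159, 100.0, 0.0, 0.0, 0.031]
-38.3 [-1.081, -3.159, -50.0, 0.0, 0.0, 0.031]
```

Request:
servo_tool --plan '[[[-8, -6, 0, 0, 0, 0.12, 0], [-19, -14, 0, 0, 0, 0.24, 0], [-31, -23, 0, 0, 0, 0.36, 0], [-43, -32, 0, 0, 0, 0.48, 0], [-55, -40, 0, 0, 0, 0.6, 0], [-67, -49, 5, 0, 0, 0.72, 0], [-79, -58, 10, 0, 0, 0.84, 0], [-91, -67, 15, 0, 0, 0.96, 0], [-103, -75, 20, 0, 0, 1.08, 0], [-115, -84, 25, 0, 0, 1.2, 0], [-127, -93, 30, 0, 0, 1.32, 0], [-139, -102, 35, 0, 0, 1.44, 0], [-150, -110, 40, 0, 0, 1.56, 0], [-160, -117, 45, 0, 0, 1.68, 0], [-170, -124, 50, 0, 0, 1.8, 0], [-178, -130, 50, 0, 0, 1.92, 0], [-183, -134, 50, 0, 0, 2.04, 0], [-185.5, -136, 50, 0, 0, 2.114, 0], [-185.5, -136, 50, 0, 0, 2.114, 0], [-185.5, -136, 50, 0, 0, 2.114, 0]]]'

```text
time_s: 12.75
ee_pos: [437.1, 20.3, 150.0]
ee_rot: [-180.0, -0.0, -36.4]
force: [0.8, 0.2, -0.3]
gripper_width: 0.7
```

Request:
servo_tool --plan '[[[0, 0, 20, 0, 0, 0, 0], [0, 0, 50, 0, 0, 0, 0], [0, 0, 80, 0, 0, 0, 0], [0, 0, 97, 0, 0, 0, 0], [0, 0, 100, 0, 0, 0, 0], [0, 0, 100, 0, 0, 0, 0], [0, -5, 100, 0, 0, 0, 0], [0, -9, 100, 0, 0, 0, 0], [0, -12, 100, 0, 0, 0, 0], [0, -13.5, 100, 0, 0, 0, 0], [0, -14.5, 100, 0, 0, 0, 0], [-0.2, -15.3, 100, 0, 0, 0.008, 0], [-0.3, -16.1, 100, 0, 0, 0.016, 0], [-0.5, -16.9, 100, 0, 0, 0.023, 0], [-0.6, -17.7, 100, 0, 0, 0.031, 0], [-0.6, -17.7, 100, 0, 0, 0.031, 0], [-0.6, -17.7, 100, 0, 0, 0.031, 0], [-0.6, -17.7, 100, 0, 0, 0.031, 0]]]'

```text
time_s: 14.55
ee_pos: [447.0, 34.9, 49.9]
ee_rot: [180.0, 0.0, -38.2]
force: [-1.2, -0.7, 1.0]
gripper_width: 0.1
```

Run:
```python
from h import *
s=state();print(s['ee_pos'],s['ee_rot'],s['force'],s['qpos'][5],np.round(ringpose(-38.3,21.5,50),1))
```

```text
[447.04345324  34.90941386  49.90644968] [ 1.79995534e+02  2.29521349e-03 -3.82307641e+01] [-1.22218866 -0.69913184  1.02504333] 131.2296213532228 [446.7  35.1  50.  -38.3]
```

Next I back off, lift, and go to the clamp pre-pose.

Run:
```python
from h import *
c=ringpose(-38.3,36,150); t=clamppose(84.6,38,150)
print(rel(c,t))
```

```text
[np.float64(14.527), np.float64(-226.479), np.float64(-0.0), 0, 0, np.float64(-2.145)]
```

Request:
servo_tool --plan '[[[0, 4, 0, 0, 0, 0, 0], [0, 9, 0, 0, 0, 0, 0], [-0.2, 14.5, 0, 0, 0, 0, 0], [-0.4, 14.5, -10, 0, 0, 0, 0], [-0.4, 14.5, -35, 0, 0, 0, 0], [-0.4, 14.5, -65, 0, 0, 0, 0], [-0.4, 14.5, -90, 0, 0, 0, 0], [-0.4, 14.5, -100, 0, 0, 0, 0], [-0.4, 14.5, -100, 0, 0, 0, 0]]]'

```text
time_s: 15.45
ee_pos: [438.8, 23.8, 151.4]
ee_rot: [-179.9, -0.2, -38.2]
force: [0.3, -0.2, -0.2]
gripper_width: 0.6
```

Request:
servo_tool --plan '[[[1, -10, 0, 0, 0, -0.12, 0], [2, -24, 0, 0, 0, -0.24, 0], [3, -38, 0, 0, 0, -0.36, 0], [4, -53, 0, 0, 0, -0.48, 0], [4, -68, 0, 0, 0, -0.6, 0], [5, -83, 0, 0, 0, -0.72, 0], [6, -98, 0, 0, 0, -0.84, 0], [7, -113, 0, 0, 0, -0.96, 0], [8, -128, 0, 0, 0, -1.08, 0], [9, -143, 0, 0, 0, -1.2, 0], [10, -158, 0, 0, 0, -1.32, 0], [11, -172, 0, 0, 0, -1.44, 0], [12, -186, 0, 0, 0, -1.56, 0], [13, -198, 0, 0, 0, -1.68, 0], [14, -210, 0, 0, 0, -1.8, 0], [14, -220, 0, 0, 0, -1.92, 0], [14.5, -226.5, 0, 0, 0, -2.04, 0], [14.5, -226.5, 0, 0, 0, -2.145, 0], [14.5, -226.5, 0, 0, 0, -2.145, 0], [14.5, -226.5, 0, 0, 0, -2.145, 0]]]'

```text
time_s: 17.45
ee_pos: [588.7, 192.5, 148.6]
ee_rot: [-179.9, 0.1, 84.5]
force: [-0.7, -0.0, -0.4]
gripper_width: 0.7
```

Run:
```python
from h import *
s=state();print(s['ee_pos'],s['ee_rot'],s['force'],s['qpos'][5])
g=f=snap('side');cv2.imwrite('pics/side7.png',cv2.resize(f['color'][190:230,245:305,::-1],None,fx=13,fy=13,interpolation=cv2.INTER_CUBIC))
f=snap('top');cv2.imwrite('pics/top7.png',cv2.resize(cv2.convertScaleAbs(f['color'][218:240,290:320,::-1],alpha=1.5,beta=-60),None,fx=26,fy=26,interpolation=cv2.INTER_NEAREST))
```

```text
[588.68635254 192.46787392 148.5503986 ] [-1.79870725e+02  5.83997148e-02  8.45419251e+01] [-0.73596687 -0.01202536 -0.3567617 ] 22.503519260645177
```

View pics/side7.png

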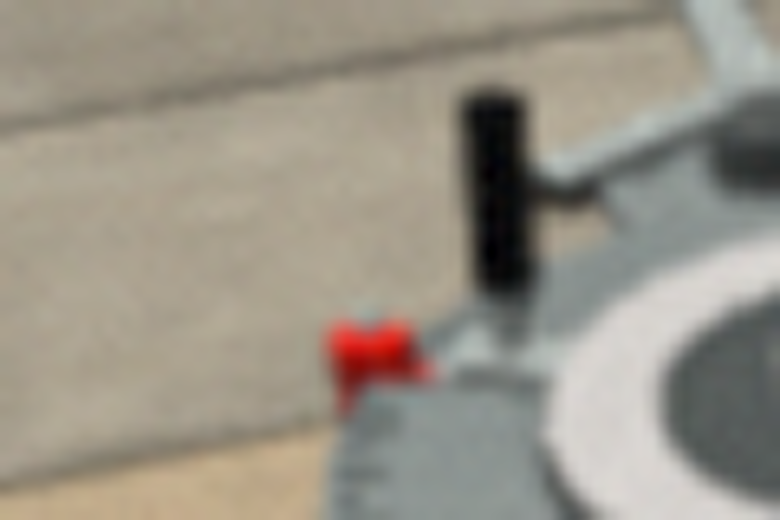

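View pics/top7.png

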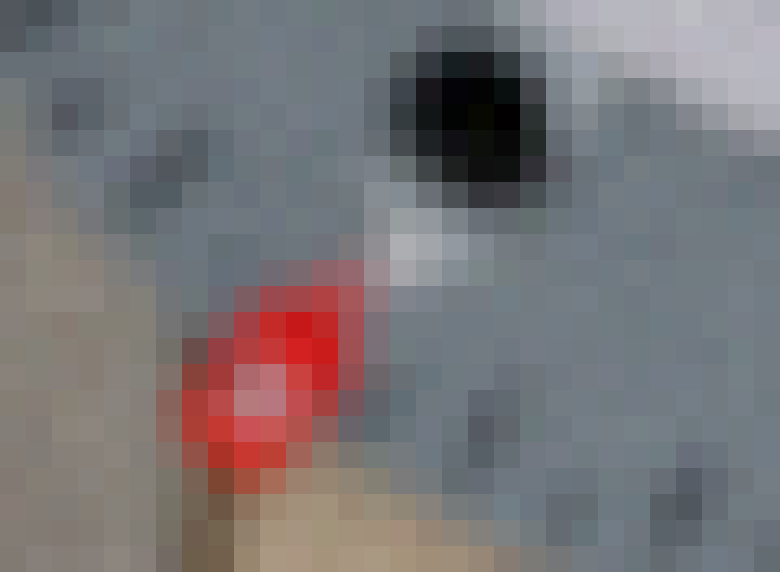

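The pointer now runs straight into the rider tip: white at (410,240) meets red at (365,270) in top7, and the side view agrees. Next is the clamp: descend and push.

Run:
```python
from h import *
c=clamppose(84.6,38,150)
for a,d,z in [(84.6,38,50),(84.6,22,50)]+[(x,21.5,50) for x in np.arange(88.6,125,4)]: print(a,[round(float(x),2) for x in rel(c,clamppose(a,d,z))])
c=clamppose(124.6,21.5,50)
for a in np.arange(127.6,164,3): print(a,[round(float(x),2) for x in rel(c,clamppose(a,21.5,50))])
```

```text
84.6 [0.0, 0.0, 100.0, 0.0, 0.0, -0.0]
84.6 [-0.0, -16.0, 100.0, 0.0, 0.0, -0.0]
88.6 [1.35, -20.74, 100.0, 0.0, 0.0, -0.07]
92.6 [2.41, -25.06, 100.0, 0.0, 0.0, -0.14]
96.6 [3.16, -29.45, 100.0, 0.0, 0.0, -0.21]
100.6 [3.6, -33.87, 100.0, 0.0, 0.0, -0.28]
104.6 [3.73, -38.32, 100.0, 0.0, 0.0, -0.35]
108.6 [3.56, -42.76, 100.0, 0.0, 0.0, -0.42]
112.6 [3.07, -47.19, 100.0, 0.0, 0.0, -0.49]
116.6 [2.28, -51.56, 100.0, 0.0, 0.0, -0.56]
120.6 [1.18, -55.87, 100.0, 0.0, 0.0, -0.63]
124.6 [-0.22, -60.1, 100.0, 0.0, 0.0, -0.7]
127.6 [1.04, -3.17, -0.0, 0.0, 0.0, -0.05]
130.6 [1.92, -6.39, -0.0, 0.0, 0.0, -0.1]
133.6 [2.62, -9.65, -0.0, 0.0, 0.0, -0.16]
136.6 [3.16, -12.95, -0.0, 0.0, 0.0, -0.21]
139.6 [3.52, -16.26, -0.0, 0.0, 0.0, -0.26]
142.6 [3.71, -19.59, -0.0, 0.0, 0.0, -0.31]
145.6 [3.72, -22.93, -0.0, 0.0, 0.0, -0.37]
148.6 [3.56, -26.26, -0.0, 0.0, 0.0, -0.42]
151.6 [3.22, -29.58, -0.0, 0.0, 0.0, -0.47]
154.6 [2.71, -32.88, -0.0, 0.0, 0.0, -0.52]
157.6 [2.03, -36.15, -0.0, 0.0, 0.0, -0.58]
160.6 [1.18, -39.37, -0.0, 0.0, 0.0, -0.63]
163.6 [0.16, -42.55, -0.0, 0.0, 0.0, -0.68]
```

Request:
servo_tool --plan '[[[0, 0, 20, 0, 0, 0, 0], [0, 0, 50, 0, 0, 0, 0], [0, 0, 80, 0, 0, 0, 0], [0, 0, 97, 0, 0, 0, 0], [0, 0, 100, 0, 0, 0, 0], [0, 0, 100, 0, 0, 0, 0]]]'

```text
time_s: 18.15
ee_pos: [589.3, 192.6, 49.7]
ee_rot: [-180.0, 0.0, 84.6]
force: [-0.5, 0.7, 0.5]
gripper_width: 0.5
```

Request:
servo_tool --plan '[[[0, -6, 0, 0, 0, 0, 0], [0, -11, 0, 0, 0, 0, 0], [0, -14, 0, 0, 0, 0, 0], [0, -16, 0, 0, 0, 0, 0], [0.7, -18.4, 0, 0, 0, -0.035, 0], [1.4, -20.7, 0, 0, 0, -0.07, 0], [2.4, -25.1, 0, 0, 0, -0.14, 0], [3.2, -29.5, 0, 0, 0, -0.21, 0], [3.6, -33.9, 0, 0, 0, -0.28, 0], [3.7, -38.3, 0, 0, 0, -0.35, 0], [3.6, -42.8, 0, 0, 0, -0.42, 0], [3.1, -47.2, 0, 0, 0, -0.49, 0], [2.3, -51.6, 0, 0, 0, -0.56, 0], [1.2, -55.9, 0, 0, 0, -0.63, 0], [-0.2, -60.1, 0, 0, 0, -0.7, 0], [-0.2, -60.1, 0, 0, 0, -0.7, 0]]]'

```text
time_s: 19.75
ee_pos: [529.5, 198.5, 50.4]
ee_rot: [179.9, 0.0, 124.8]
force: [0.7, 0.7, 0.3]
gripper_width: 0.6
```

Run:
```python
from h import *
s=state();print(s['ee_pos'],s['ee_rot'],s['force'],s['qpos'][5],np.round(clamppose(124.6,21.5,50),1))
f=snap('side');cv2.imwrite('pics/side8.png',cv2.resize(f['color'][140:260,230:390,::-1],None,fx=5,fy=5,interpolation=cv2.INTER_CUBIC))
```

```text
[529.51706195 198.46002537  50.37767879] [1.79929278e+02 4.82840928e-03 1.24771550e+02] [0.65425953 0.65004381 0.27719663] -15.411246364726644 [529.6 197.9  50.  124.6]
```

View pics/side8.png

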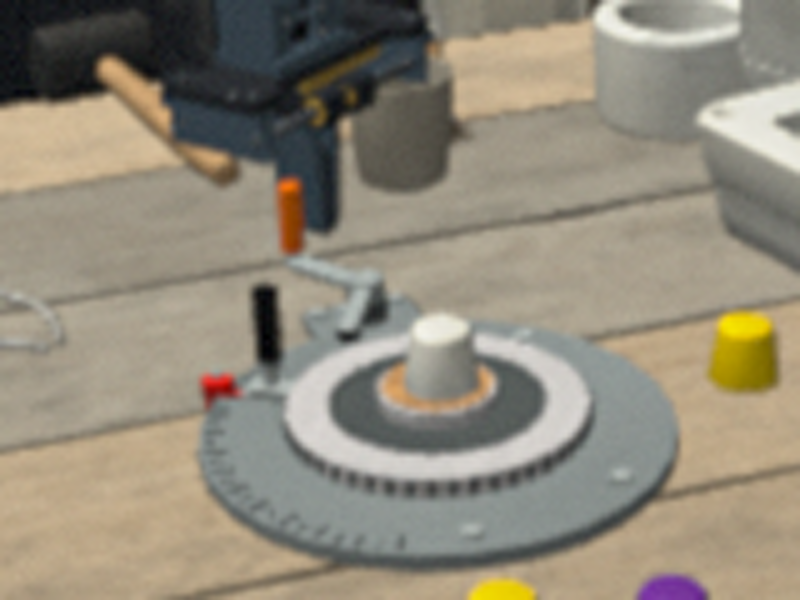

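The orange handle, at side8 (290,215), is part-way round with the fingers behind it. I continue to about 155°.

Request:
servo_tool --plan '[[[0.5, -1.6, 0, 0, 0, -0.026, 0], [1, -3.2, 0, 0, 0, -0.052, 0], [1.9, -6.4, 0, 0, 0, -0.105, 0], [2.6, -9.7, 0, 0, 0, -0.157, 0], [3.2, -13, 0, 0, 0, -0.209, 0], [3.5, -16.3, 0, 0, 0, -0.262, 0], [3.7, -19.6, 0, 0, 0, -0.314, 0], [3.7, -22.9, 0, 0, 0, -0.367, 0], [3.6, -26.3, 0, 0, 0, -0.419, 0], [3.4, -27.9, 0, 0, 0, -0.445, 0], [3.2, -29.6, 0, 0, 0, -0.471, 0], [3, -31.2, 0, 0, 0, -0.497, 0], [2.7, -32.9, 0, 0, 0, -0.524, 0], [2.7, -32.9, 0, 0, 0, -0.524, 0]]]'

```text
time_s: 21.2
ee_pos: [500.8, 181.5, 49.9]
ee_rot: [-180.0, -0.0, 154.8]
force: [-0.4, 3.3, -0.0]
gripper_width: 0.4
```

Request:
servo_tool --plan '[[[-0.3, -1, 0, 0, 0, -0.015, 0], [-0.4, -1.6, 0, 0, 0, -0.026, 0], [-0.4, -1.6, 0, 0, 0, -0.026, 0]]]'

```text
time_s: 21.5
ee_pos: [500.6, 181.3, 50.0]
ee_rot: [179.9, -0.1, 156.2]
force: [-1.3, 8.9, 0.9]
gripper_width: 0.6
```

Request:
servo_tool --plan '[[[0, -0.8, 0, 0, 0, 0, 0], [0, -1.6, 0, 0, 0, 0, 0], [0, -1.6, 0, 0, 0, 0, 0], [0, -1.6, 0, 0, 0, 0, 0]]]'

```text
time_s: 21.9
ee_pos: [500.6, 181.2, 50.1]
ee_rot: [179.7, -0.0, 156.2]
force: [-1.1, 13.2, -1.1]
gripper_width: 0.7
```

Run:
```python
from h import *
s=state();print(s['ee_pos'],s['ee_rot'],s['force'])
f=snap('side');cv2.imwrite('pics/side9.png',cv2.resize(f['color'][140:260,230:390,::-1],None,fx=5,fy=5,interpolation=cv2.INTER_CUBIC))
f=snap('top');cv2.imwrite('pics/top9.png',cv2.resize(f['color'][135:255,235:395,::-1],None,fx=5,fy=5,interpolation=cv2.INTER_CUBIC))
```

```text
[500.62456669 181.22577558  50.05704999] [ 1.79704577e+02 -2.87137397e-02  1.56193053e+02] [-1.06683363 13.19452391 -1.0594044 ]
```

View pics/side9.png

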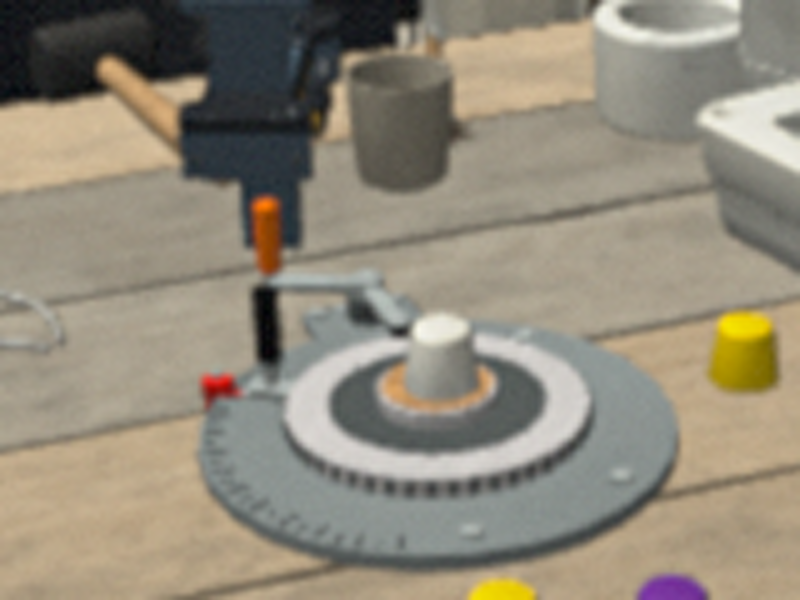

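View pics/top9.png

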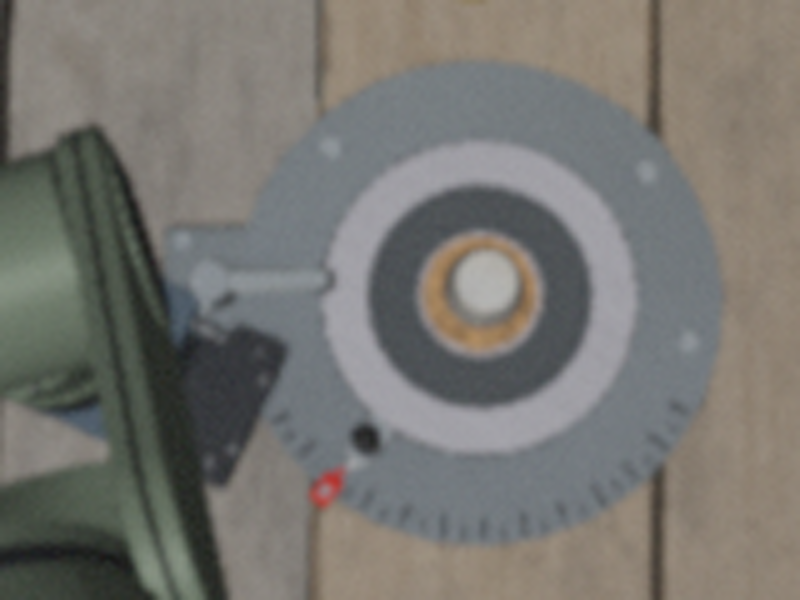

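At 13 N the handle gives no further, so it is at its stop, with the cam swung onto the ring at top9 (325,280). The pointer is still lined up at (355,460). I back off and lift.

Request:
servo_tool --plan '[[[0, 3, 0, 0, 0, 0, 0], [0, 9, 0, 0, 0, 0, 0], [0, 18, 0, 0, 0, 0, 0], [0, 24, 0, 0, 0, 0, 0], [0, 26, -20, 0, 0, 0, 0], [0, 26, -50, 0, 0, 0, 0], [0, 26, -85, 0, 0, 0, 0], [0, 40, -120, 0, 0, 0, 0], [0, 70, -150, 0, 0, 0, 0], [0, 100, -160, 0, 0, 0, 0], [0, 120, -160, 0, 0, 0, 0], [0, 120, -160, 0, 0, 0, 0], [0, 120, -160, 0, 0, 0, 0]]]'

```text
time_s: 23.3
ee_pos: [547.8, 288.0, 209.2]
ee_rot: [-179.9, -0.0, 156.3]
force: [-1.1, -1.2, -0.1]
gripper_width: 0.6
```

Run:
```python
from h import *
s=state();print(s['ee_pos'],s['ee_rot'],s['force'],np.abs(s['qvel']).max())
f=snap('side');cv2.imwrite('pics/side10.png',cv2.resize(f['color'][140:260,230:390,::-1],None,fx=5,fy=5,interpolation=cv2.INTER_CUBIC))
f=snap('top');cv2.imwrite('pics/top10.png',cv2.resize(f['color'][135:255,235:395,::-1],None,fx=5,fy=5,interpolation=cv2.INTER_CUBIC))
cv2.imwrite('pics/topfull10.png',f['color'][...,::-1])
```

```text
[547.78701735 288.03309913 209.16546803] [-1.79881058e+02 -3.89037710e-02  1.56330541e+02] [-1.14401936 -1.15739343 -0.05690806] 1.2317615056112006
```

View pics/side10.png

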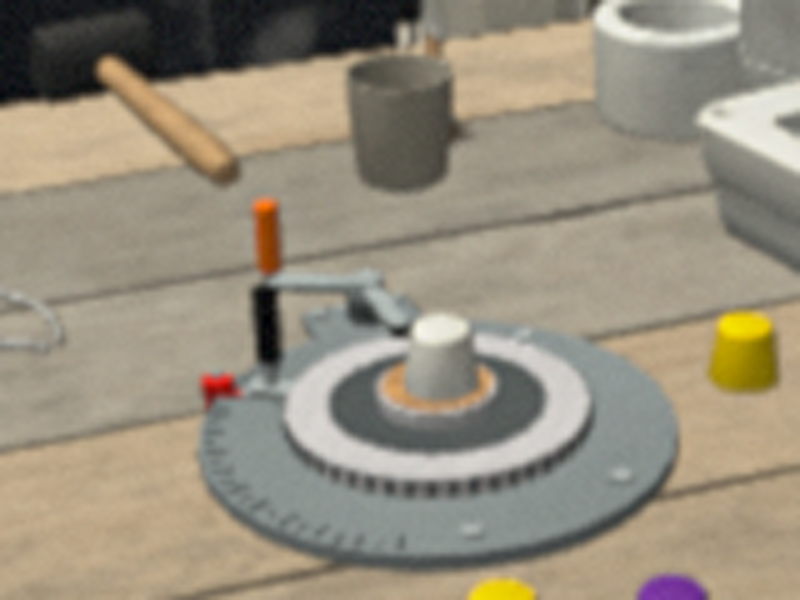

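View pics/top10.png

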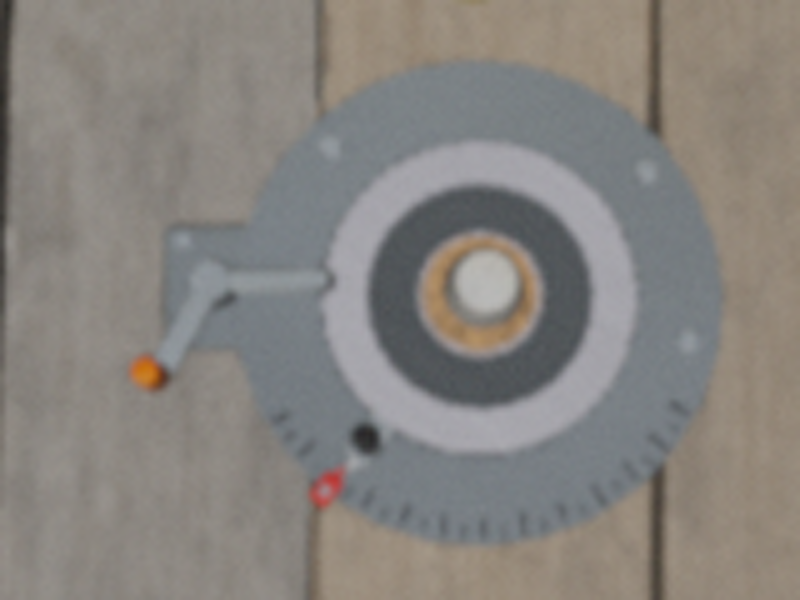

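Run:
```python
from h import *
f=dict(np.load('pics/top.npz'))
P=lambda u,v,z:world(f,235+(u+.5)/5-.5,135+(v+.5)/5-.5,z=z)
pv=P(210,279,40)[:2]
for q in((89,257),(148,367)):
    w=P(*q,87)[:2];d=w-pv;print(w,np.hypot(*d),np.degrees(np.arctan2(d[1],d[0])))
w=P(365,435,87)[:2]-AX; print('lever',np.degrees(np.arctan2(-w[1],-w[0])))
```

```text
[550.64540902 195.00170187] 57.90192713096996 84.79384127561673
[493.95360073 163.37650628] 57.65256849049779 153.15142547604074
lever -38.1980621758251
```

View pics/topfull10.png

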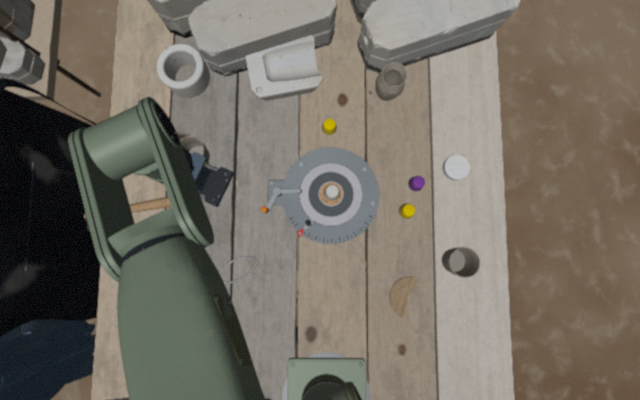

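```bash
python3 -c "
from workcell import *
print(job_done())"
```

```text
the job is handed in; nothing more can be done
None
```

I pushed the black lever round with shut fingertips until its pointer met the red rider, then pushed the orange clamp handle counter-clockwise to its stop. I backed the arm clear and handed the job in at about 23 s of the 64 s; no verdict was reported.

- **Pointer:** After the first push it was still about 3–4 mm short, so I went back and added 1.8°. The last pictures put the lever at about -38.2°, against about -38.4° for the rider tip read from the same view. My rider readings ranged from -37.6° to -38.8°.
- **Clamp:** The handle moved no further under about 13 N, far above its 1.7 N friction, so I take it to be at the stop. The measured turn is less clear. The camera gave about 1.19 rad from the handle and 1.12–1.14 rad from the cam arm, and the tool position gave about 1.23 rad. Reaching 1.31 rad would mean it started about 0.08–0.19 rad open. I did not push a second time to check.
- **Surroundings:** The rider and plug look unmoved in the last views, as do the cup and tin. In the last top view the arm partly hides the beaker, but the side view shows it in place. The gripper was clear of everything at hand-in.

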